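# Lock the pump jug's pad down for carrying

## Robot

A 6-joint arm with a two-finger parallel gripper is mounted at the origin on the work surface. World frame = base frame: x ahead of the robot, y to its left, z up, the work surface at z = 0. Lengths are in m, angles in rad, forces in N, time in s.
With the tool pointing down it reaches from about 0.325 to 0.9 m from the base axis. Payload 6.1 kg.
Tool frame: the origin (TCP) lies midway between the tips of the shut fingers; the grasp point (between the pads) lies 19 mm behind it; z points along the fingers, y is the line along which they close (so a half turn about z gives the same grasp; the last joint's range is limited). The gripper opens to 85 mm and grips with 20 to 120 N. Pads are 22 mm wide; open, the fingers measure 114 mm over their backs; the gripper's body (76 mm by 85 mm) begins 54 mm behind the grasp point. The pads swing forward as they close: fully open they stand 13 mm farther back than shut.
Start: joints at [-0.126, 0.22, 1.526, -0, 1.395, -0.126], TCP at [0.625, -0, 0.231] pointing down, gripper open.
Joint ranges: [-2.98, 2.98], [-0.91, 2.08], [0.09, 2.57], [-1.24, 4.39], [0.2, 2.65], [-2.68, 2.68]. Speed limits (rad/s): [2.57, 2.57, 3.01, 3.14, 3.14, 3.14].

## Interface

Orientations are given as [roll, pitch, yaw] about the fixed x, y, z axes, in that order (R = Rz(yaw) Ry(pitch) Rx(roll)).
In Python, from plant import movep, move_l, set_joints, gripper_to, hold, inverse_kinematics, observe, get_image, get_calibration, Unreachable, job_done gives the robot as it stands. Calls block until the motion is done:
- movep(position, orientation): joint-space move of the TCP to a pose.
- move_l(position, feed=0.15, rotation=None, max_force=None): straight line of the TCP; rotation=None keeps the orientation; feed is the mean speed in m/s. With max_force (N) it stops when the force on the tool has changed by that much, and returns True; else False.
- set_joints(angles): joint-space move.
- gripper_to(opening, f_grip=None): finger opening in m; f_grip is the grip in N (None keeps the last); returns when the fingers have stopped.
- hold(seconds).
- inverse_kinematics(position, orientation): joint angles nearest the present ones, or None.
- observe(): the state.
- get_image(name): name is "scene" or "side" or "wrist"; returns (picture, depth): 480x640x3 uint8, red, green, blue; 480x640 float32, m along the optical axis (not along the pixel's ray), 0 where there is no reading.
- get_calibration(name): a dict with "intrinsics" (3x3 intrinsics, pixels), "world_from_camera" (4x4, takes a point from camera to world coordinates). Camera axes: x right, y down, z forward; pixel columns grow to the right and rows downward; lengths in m; the calibration is good to about 2 mm. The wrist camera is an equidistant fisheye: a pixel r from the principal point sees the ray r / f radians off the axis. A picture is of the moment at which its call begins: read the wrist's pose just before it. get_calibration takes no time and is no camera call; for the wrist camera it gives the pose at the moment of the call.
A pose or a line that the arm cannot do raises Unreachable and nothing moves.
- job_done(): hands the job in; it is judged then, once.
The state is a dict: "time_s": time; "q": joint angles; "joint_velocities": joint speeds; "joint_torque": joint torques, N m; "eef_pos": TCP position; "tcp_rot": TCP orientation; "ft_force": force on the tool from outside, world axes, zero at the start; "torque": the same for the moment, N m; "opening": finger opening in m; "grasp_force": force on a finger pad.
Only numpy, scipy, OpenCV 4.12 (cv2) and the standard library are available. Lean on these libraries where they do the work, as an engineer would, in place of code of your own. Each camera call takes 0.05 s, during which the arm holds its last target. There are 200 camera calls.

## Task

The drinks table is being cleared: make the pump jug safe to carry. Press its spring-loaded pump pad fully home into the lid and, while keeping it down, push the bridge of the slide lock all the way along to the end of its travel so that the lock holds the pad down, then let go. Work gently: never bear on the jug with more than about 25 N, and leave the mug, cup stack, bowl and dessert cup where they stand.

Things in the scene. Friction and masses are not known exactly. Their poses are not given: they have to be found in the camera images.
- pump_jug: Pump jug fixed firmly to the table: black round foot 160 mm wide, 12 mm high; steel body 124 mm wide; black lid 140 mm wide, 35 mm high, with a spout to -x (109 mm from the axis). Origin: centre of the foot's underside; z up. The lock slides along this body's +y. The lid is screwed on by hand: it, with the pad and lock, is up to 8 mm lower or higher than nominal in each start.
- lid_top (a point): A point fixed to pump_jug, on its axis, 180 mm above its origin: the NOMINAL centre of the lid's flat top (the true top is up to 8 mm lower or higher). Same axes as pump_jug. Heights and x, y (mm) in the entries below are from the true lid top and the jug's axis, in these axes.
- pump_pad (a joint): Grey spring-loaded pad (plunger), slides straight down. Value in m: 0 up, 0.014 home on a hard stop. Flat top: x -25 to 25, y -20 to 42; 24 mm above the lid top when up, 10 when home. Behind it a lower ledge (y -34 to -20), 16 mm above the lid top when up, 2 when home. Spring: 3 N to start, 7.2 N when home; it lifts the pad when let go. Once locked and let go the pad rests at about 0.0125.
- press_spot (a point): A point fixed to pump_jug (does not move with the pad), at x 0, y -2 mm and 24 mm above the nominal lid top: the NOMINAL middle of the free pad top between its rear edge (y -20) and the bridge's face (y 14 to 17 at the start), with the pad up. True height up to 8 mm off. Closed fingers fit here; from here they can slide on the pad to +y and push the crossbar.
- slide_lock (a joint): Aluminium slide lock. Value in m: open at 0 to 0.003 at the start; 0.016 at its end stop, to +y, locked. 2.5 N friction; stays where left. At 0 its tongue plate (70 mm wide, 3.5 to 7.5 mm above the lid top) lies behind the pad at y -58 to -38; pushed to +y it passes over the ledge only if the pad is within 1.5 mm of home, else it jams against the ledge at 0.004. Rails at x +-32 join it to the bridge.
- lock_bar (a point): A point fixed to pump_jug (does not move with the lock): NOMINAL centre of the bridge's crossbar at lock value 0, at y 17, 31.5 mm above the nominal lid top. The crossbar runs along x over the pad, 70 mm long, y 14 to 20, 27 to 36 mm above the true lid top; its legs at x +-32 leave 58 mm clear between them. It moves with the lock's value to +y.
- mug: Bystander: black mug, 86 mm wide, 95 mm high, loose. Origin: centre of its underside.
- cup_stack: Bystander: upside-down stack of paper cups, 72 mm wide, 115 mm high, loose. Origin: centre of its underside.
- bowl: Bystander: bowl, 140 mm wide, 50 mm high, loose. Origin: centre of its underside.
- dessert_cup: Bystander: small white cup, 66 mm wide, 60 mm high, loose. Origin: centre of its underside.
Not all that is in view belongs to the job. Leave any turquoise or yellow look-alike of the pump_jug alone.

How it is judged:
On the way, in this order (a step that is already met when the one before it is completed fails the run):
1. the pad is pressed home while the lock is still open (value of joint pump_pad above 0.0122 m and value of joint slide_lock below 0.006 m), for 0.1 s.
2. the lock is slid to its end over the pad's ledge (value of joint slide_lock above 0.0135 m and value of joint pump_pad above 0.011 m), for 0.1 s.
At the end, for the whole second after the job is handed in: The slide lock is at the end of its travel (within 2.5 mm of its end stop) and the released pad is held down by it, at rest, at least 11 mm below its raised position (all of step 2 and velocity of joint pump_pad between -0.005 and 0.005 m/s); the robot touches nothing.
It fails at once if the robot bears on the jug with more than 25 N (contact force between any of the fingers, the arm and pump_jug above 25 N).
It fails at once if a bystander is moved by more than 20 mm (distance of any of mug, cup_stack, bowl, dessert_cup from where it was at the start of the episode above 0.02 m).
It also fails if it takes over 51 s, if anything falls off the work surface, if the arm or the gripper's body presses on something with over 40 N, if the wrist force passes 120 N, or if a joint passes its speed limit or range.

## Working session

There is one attempt and no reset: what is moved stays moved. The work goes in short steps, each a Python script; the robot and the scene stay as the last script left them, time stands still between calls to the robot, and variables do not carry over. Pictures are saved under pics/ and viewed, at most 10 in all, crops included, and the job is handed in when it is done.

```bash
mkdir -p pics; ls; python3 - <<'E'
from plant import *
import cv2,numpy as np
for n in ["scene","side"]:
    im,d=get_image(n); c=get_calibration(n)
    np.savez(f"pics/{n}.npz",im=im,d=d,K=c["intrinsics"],T=c["world_from_camera"])
    cv2.imwrite(f"pics/{n}.png",im[:,:,::-1]); print(n,np.round(c["world_from_camera"],3).tolist(),(d>0).mean())
print(observe())
E
```

```text
pics
scene [[-0.796, 0.576, -0.187, 0.767], [0.606, 0.753, -0.258, 0.347], [-0.007, -0.319, -0.948, 1.313], [0.0, 0.0, 0.0, 1.0]] 0.9961197916666666
side [[0.912, -0.291, 0.288, 0.239], [-0.409, -0.639, 0.651, -0.644], [-0.006, -0.712, -0.702, 0.846], [0.0, 0.0, 0.0, 1.0]] 0.9959928385416666
{'time_s': 0.1, 'q': array([-1.26108724e-01,  2.21179551e-01,  1.52756248e+00, -2.31702831e-05,
        1.39469683e+00, -1.26115941e-01]), 'joint_velocities': array([-0.0010726 , -0.00071104, -0.00011004,  0.0010859 , -0.00288177,
        0.00099805]), 'joint_torque': array([ 6.93603797e-04, -4.98243856e+01, -3.90546799e+01, -2.32586735e-04,
        5.66593517e-03, -2.12633734e-05]), 'eef_pos': array([6.24422586e-01, 5.62477531e-05, 2.30253824e-01]), 'tcp_rot': array([-3.13975824e+00, -2.09596543e-04,  1.57080743e+00]), 'ft_force': array([0.15666902, 0.18082644, 1.08245449]), 'torque': array([-0.05137469, -0.01949988, -0.01039548]), 'grasp_force': 0.0, 'opening': 0.0851736370437454}
```

View pics/scene.png

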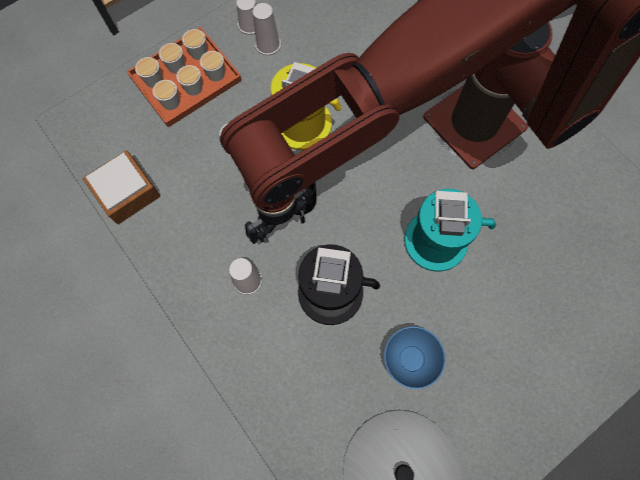

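View pics/side.png

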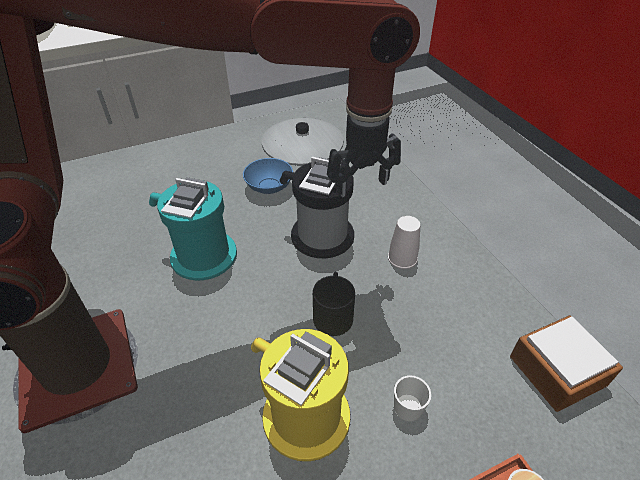

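Candidates for the jug in the scene view: black lid with steel body (331,277), turquoise (450,220) and yellow (303,110). The description fits the black one, with its spout at (372,284), so the other two are the look-alikes. Next I'll measure the black one from depth and check it in a crop.

```bash
cat > h.py <<'E'
import numpy as np,cv2
def cloud(im,d,K,T):
    v,u=np.mgrid[:480,:640]
    p=np.stack([(u-K[0,2])/K[0,0]*d,(v-K[1,2])/K[1,1]*d,d],-1)@T[:3,:3].T+T[:3,3]
    p[d<=0]=np.nan; return p
E
python3 - <<'E'
from h import *
z=np.load("pics/scene.npz"); im=z["im"];P=cloud(im,z["d"],z["K"],z["T"])
s=np.s_[235:330,290:390]
w=P[s].reshape(-1,3); c=im[s].reshape(-1,3).astype(int)
print("table z",np.nanmedian(P[440:470,150:230,2]))
h,e=np.histogram(w[:,2],bins=np.arange(.14,.23,.002)); print([(round(a,3),int(b)) for a,b in zip(e,h) if b>5])
black=(c.max(1)<60)
m=black&(w[:,2]>.165)&(w[:,2]<.195); print("lid",m.sum(),np.percentile(w[m],[5,25,50,75,95],axis=0).round(4).tolist())
zt=np.median(w[m&(abs(w[:,2]-np.median(w[m,2]))<.004),2]); print(zt)
cv2.imwrite("pics/crop1.png",cv2.resize(im[225:335,280:400,::-1],None,fx=5,fy=5,interpolation=cv2.INTER_CUBIC))
E
```

```text
table z -0.7500662788550905
[(np.float64(0.15), 6), (np.float64(0.152), 7), (np.float64(0.154), 13), (np.float64(0.156), 8), (np.float64(0.158), 11), (np.float64(0.16), 12), (np.float64(0.162), 10), (np.float64(0.164), 18), (np.float64(0.166), 9), (np.float64(0.168), 10), (np.float64(0.17), 24), (np.float64(0.172), 31), (np.float64(0.174), 49), (np.float64(0.176), 63), (np.float64(0.178), 171), (np.float64(0.18), 458), (np.float64(0.182), 641), (np.float64(0.184), 451), (np.float64(0.186), 164), (np.float64(0.188), 140), (np.float64(0.19), 151), (np.float64(0.192), 117), (np.float64(0.194), 45), (np.float64(0.196), 44), (np.float64(0.198), 50), (np.float64(0.2), 51), (np.float64(0.202), 48), (np.float64(0.204), 147), (np.float64(0.206), 250), (np.float64(0.208), 131), (np.float64(0.21), 43), (np.float64(0.212), 13), (np.float64(0.214), 9), (np.float64(0.216), 30), (np.float64(0.218), 33), (np.float64(0.22), 31)]
lid 1950 [[0.5385, 0.0776, 0.1751], [0.5649, 0.1129, 0.1809], [0.6121, 0.159, 0.1828], [0.6409, 0.183, 0.1844], [0.6598, 0.1997, 0.188]]
0.18287338600036518
```

View pics/crop1.png

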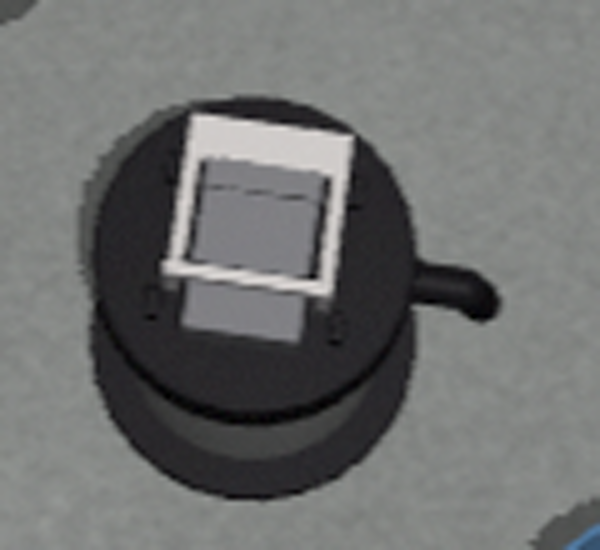

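The crop confirms it: black lid, grey pad, aluminium tongue at the top (rear), crossbar at about crop row 278, and spout to the right (-x). Now the pose.

```bash
cat > loc.py <<'E'
from h import *
z=np.load("pics/scene.npz"); im=z["im"].astype(int);P=cloud(im,z["d"],z["K"],z["T"])
s=np.s_[235:330,290:390]; p=P[s];c=im[s]
zt=.1828
m=((abs(p[...,2]-zt)<.006)|((p[...,2]>.189)&(p[...,2]<.225))).astype(np.uint8)
mo=cv2.morphologyEx(m,cv2.MORPH_OPEN,cv2.getStructuringElement(cv2.MORPH_ELLIPSE,(25,25)))
cn=max(cv2.findContours(mo,0,1)[0],key=cv2.contourArea)[:,0]
# boundary rays to plane z=zt
K,T=z["K"],z["T"]
def ray(u,v,h):
    r=np.stack([(u-K[0,2])/K[0,0],(v-K[1,2])/K[1,1],np.ones(len(u))],-1)@T[:3,:3].T
    return T[:3,3]+r*((h-T[2,3])/r[:,2])[:,None]
q=ray(cn[:,0]+290.,cn[:,1]+235.,zt)
(cx,cy),R=cv2.minEnclosingCircle(q[:,:2].astype(np.float32)); print("lid min circ",cx,cy,R)
A=np.c_[2*q[:,:2],np.ones(len(q))]; x=np.linalg.lstsq(A,(q[:,:2]**2).sum(1),rcond=None)[0]; print("lsq",x[:2],np.sqrt(x[2]+x[0]**2+x[1]**2))
b=((c.min(-1)>170)).astype(np.uint8); n,l,st,ce=cv2.connectedComponentsWithStats(b); i=1+st[1:,4].argmax()
v,u=np.nonzero(l==i); 
W=p[v,u]; hi=W[:,2]>.210; cb=W[hi]; print("bar n",hi.sum(),"z",np.median(cb[:,2]))
qb=ray(u[hi]+290.,v[hi]+235.,zt+.036)[:,:2]
r=cv2.minAreaRect(qb.astype(np.float32)); print("bar rect",r)
tq=W[W[:,2]<.196]; print("low part",np.median(tq,0)); lo=W[:,2]<.196
gr=((c.max(-1)-c.min(-1)<25)&(c.min(-1)>90)&(c.max(-1)<165)&(abs(p[...,2]-zt-.024)<.005))
v,u=np.nonzero(gr); qp=ray(u+290.,v+235.,zt+.024)[:,:2]; print("pad rect",cv2.minAreaRect(qp.astype(np.float32)),np.median(p[gr],0))
w=P.reshape(-1,3)
sp=p[((m-mo)>0)]; print("spout tip",sp[np.argmax(np.hypot(sp[:,0]-cx,sp[:,1]-cy))])
# other objects above table around
for nm in ["scene","side"]:
    y=np.load(f"pics/{nm}.npz"); w=cloud(y["im"],y["d"],y["K"],y["T"]).reshape(-1,3)
    k=(w[:,2]>.03)&(w[:,2]<.13)&(np.hypot(w[:,0]-cx,w[:,1]-cy)<.28)
    g=np.zeros((60,60),np.uint8); ij=((w[k,:2]-[cx-.3,cy-.3])/.01).astype(int); g[ij[:,0],ij[:,1]]=1
    n,l,st,ce=cv2.connectedComponentsWithStats(g)
    print(nm,[(np.round(ce[i][::-1]*.01+[cx-.3,cy-.3],3).tolist(),int(st[i,4])) for i in range(1,n) if st[i,4]>8])
E
python3 loc.py
```

```text
Traceback (most recent call last):
  File "loc.py", line 7, in <module>
    cn=max(cv2.findContours(mo,0,1)[0],key=cv2.contourArea)[:,0]
       ~~~^^^^^^^^^^^^^^^^^^^^^^^^^^^^^^^^^^^^^^^^^^^^^^^^^
ValueError: max() iterable argument is empty
```

```bash
sed -i 's/^mo=.*/E=lambda k:cv2.getStructuringElement(cv2.MORPH_ELLIPSE,(k,k))\nmc=cv2.morphologyEx(m,cv2.MORPH_CLOSE,E(5)); mo=cv2.morphologyEx(mc,cv2.MORPH_OPEN,E(25)); m=mc/' loc.py; python3 loc.py
```

```text
lid min circ 0.5986111164093018 0.1356615275144577 0.0698293000459671
lsq [0.59871769 0.13546861] 0.06833758042614088
bar n 78 z 0.21888170585865607
bar rect ((0.6134001612663269, 0.14801308512687683), (0.005000486504286528, 0.0670555830001831), 44.870628356933594)
low part [0.56886566 0.10506123 0.19046896]
pad rect ((0.6021241545677185, 0.1377166360616684), (0.07338112592697144, 0.04845166578888893), 44.1468391418457) [0.60558313 0.14122514 0.20697429]
spout tip [0.53637205 0.20557536 0.17705569]
scene [([0.354, 0.193], 19), ([0.49, -0.08], 13), ([0.543, 0.348], 61), ([0.62, 0.174], 20), ([0.738, -0.013], 40)]
side [([0.344, 0.148], 14), ([0.519, -0.09], 31), ([0.516, 0.331], 35), ([0.574, 0.093], 31), ([0.597, 0.382], 15), ([0.734, -0.024], 40)]
```

Everything agrees: lid radius is about 69.5 mm, lid top about 0.183 m (from lid, pad and bar heights), jug axis at (0.5987, 0.1356), and its +y points 45° in world. I'll close the fingers, hover above the press spot and check from near.

```bash
python3 - <<'E'
from plant import *
from h import *
gripper_to(0.0,30)
o=[np.pi,0,np.pi/4]
move_l([.6244,0,.30])
movep([.5972,.1342,.30],o); move_l([.5972,.1342,.234],feed=.08)
s=observe(); print(s["time_s"],s["eef_pos"],s["tcp_rot"],s["q"],s["ft_force"],s["opening"])
im,_=get_image("wrist"); im2,_=get_image("side")
cv2.imwrite("pics/w1.png",im[:,:,::-1]); cv2.imwrite("pics/s1.png",cv2.resize(im2[110:250,240:420,::-1],None,fx=4,fy=4,interpolation=cv2.INTER_CUBIC))
E
```

```text
3.4 [0.5976097  0.13428727 0.23472282] [ 3.14086786e+00 -9.11263784e-04  7.85464625e-01] [9.23433365e-02 1.87726221e-01 1.55785766e+00 2.50810720e-05
 1.39484468e+00 8.77670993e-01] [0.66844291 0.10747326 0.01848777] 7.661658398100608e-05
```

View pics/w1.png

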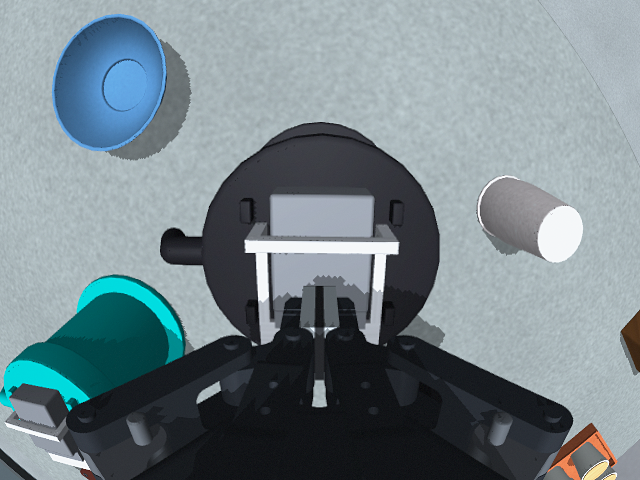

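View pics/s1.png

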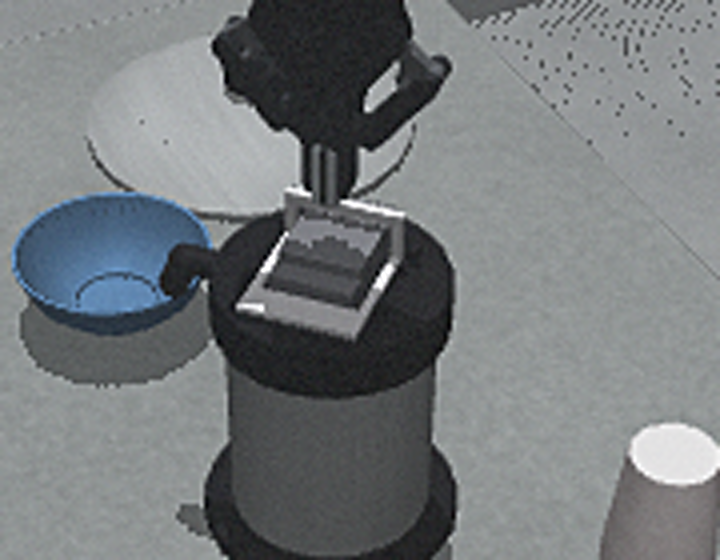

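Wrist view: the crossbar at row 245 is level, pad (272–373) and fingers (col 320) are centred in x, and the tips are behind the bar. Side view: the fingers hover just above the pad, between the legs. Now I'll press in small guarded steps.

```bash
python3 - <<'E'
from plant import *
from h import *
f0=observe()["ft_force"].copy()
def st(tag=""):
    s=observe(); f=s["ft_force"]-f0; print(tag,round(s["time_s"],2),np.round(s["eef_pos"]*1e3,1),np.round(f,1)); return s["eef_pos"],f
x,y=.5972,.1342
r=move_l([x,y,.212],feed=.04,max_force=5); st(r)
z=.212
while z>.180:
    z-=.0015 if z>.197 else .0007
    move_l([x,y,z],feed=.02,max_force=12); hold(.05); p,f=st(round(z,4))
    if f[2]>11 : break
E
```

```text
False 4.2 [597.2 134.2 211.9] [-0.3  0.6 -0.5]
0.2105 4.5 [597.3 134.2 210.7] [ 0.3  0.7 -0.7]
0.209 4.8 [597.1 134.2 208.9] [-0.2  0.3 -0.1]
0.2075 5.1 [597.2 134.2 207.4] [-0.5  0.  -0. ]
0.206 5.4 [597.4 134.2 206.5] [-0.5  0.7  1.9]
0.2045 5.7 [597.4 134.2 204.7] [0.5 0.3 3. ]
0.203 6.0 [597.4 134.2 203.1] [0.4 0.8 3.5]
0.2015 6.3 [597.4 134.2 201.6] [-0.3 -0.   4.3]
0.2 6.6 [597.4 134.2 200.1] [0.2 1.1 3.9]
0.1985 6.9 [597.3 134.2 198.7] [0.4 0.6 5.2]
0.197 7.2 [597.4 134.2 197.3] [0.3 0.7 4.4]
0.1963 7.5 [597.4 134.2 196.6] [2.3 0.3 3.9]
0.1956 7.8 [597.4 134.2 196. ] [1.2 0.7 5.6]
0.1949 8.1 [597.4 134.2 195.3] [0.3 0.7 5.5]
0.1942 8.4 [597.4 134.2 194.6] [0.2 0.8 5.9]
0.1935 8.7 [597.4 134.2 194. ] [-0.2  0.9  4.6]
0.1928 9.0 [597.4 134.2 193.4] [0.3 1.3 5.3]
0.1921 9.3 [597.4 134.2 193. ] [-0.5  1.   7.2]
0.1914 9.6 [597.4 134.2 192.9] [-1.4  0.3 10.5]
0.1907 9.9 [597.5 134.2 192.9] [-3.1 -0.8 13.4]
```

Hard stop at z = 192.9 mm, 10 mm above the lid as expected, at 13 N. Now I'll slide along +y, trimming z to hold about 11 N.

```bash
python3 - <<'E'
from plant import *
from h import *
ref=np.array([-.2,.3,-.1]); f0=np.array([0.67,.11,0.02])
d=np.array([1,1])/2**.5; a=np.array([.5987,.1356])
z=.1909; c=-.002; hist=[]
hold(.15)
while c<.027:
    c+=.001
    move_l([*(a+c*d),z],feed=.02,max_force=10); hold(.04)
    fs=[]
    for _ in range(3): s=observe(); fs.append(s["ft_force"]-f0); hold(.02)
    f=np.mean(fs,0); p=s["eef_pos"]; yy=(p[:2]-a)@d; fh=f[:2]@d
    print(round(s["time_s"],2),"cmd",round(c*1e3,1),"y %.1f z %.1f fh %.1f fz %.1f"%(yy*1e3,p[2]*1e3,fh,f[2]))
    if np.linalg.norm(f)>18 or fh<-12.5: print("stop");break
    hist.append(yy)
    if f[2]>12.5: z+=.0003
    elif f[2]<9.5: z-=.0003
    if c-yy>.004: print("stall"); break
E
```

```text
10.38 cmd -1.0 y -1.7 z 192.9 fh -6.9 fz 15.3
10.72 cmd 0.0 y -1.7 z 192.9 fh -10.0 fz 15.8
stop
```

Pad friction is high, so I'll ease to about 8 N, just above the spring force. The pad may be up to 1.5 mm off home.

```bash
cat > slide.py <<'E'
from plant import *
from h import *
f0=np.array([0.67,.11,0.02])
d=np.array([1,1])/2**.5; a=np.array([.5987,.1356])
def slide(c,z,end,lo=7.8,hi=9.5,flim=17,step=.001):
    while c<end:
        move_l([*(a+c*d),z],feed=.02,max_force=10); hold(.03)
        fs=[]
        for _ in range(3): s=observe(); fs.append(s["ft_force"]-f0); hold(.02)
        f=np.mean(fs,0); p=s["eef_pos"]; yy=(p[:2]-a)@d; fh=f[:2]@d
        print(round(s["time_s"],2),"cmd %.1f %.1f"%(c*1e3,z*1e3),"y %.1f z %.1f fh %.1f fz %.1f"%(yy*1e3,p[2]*1e3,fh,f[2]))
        if np.linalg.norm(f)>flim: print("stop");break
        if f[2]>hi: z+=.0004
        elif f[2]<lo and p[2]>.1924: z-=.0003
        if f[2]<=hi+1.5: c+=step
E
python3 - <<'E'
from slide import *
slide(-.0005,.1918,.012)
E
```

```text
11.05 cmd -0.5 191.8 y -1.7 z 192.9 fh -6.6 fz 11.5
11.38 cmd -0.5 192.2 y -1.8 z 192.9 fh -5.6 fz 10.2
11.72 cmd 0.5 192.6 y -1.0 z 192.9 fh -5.7 fz 9.2
12.05 cmd 1.5 192.6 y -0.2 z 192.9 fh -6.9 fz 9.4
12.38 cmd 2.5 192.6 y 0.7 z 192.9 fh -8.0 fz 9.7
12.72 cmd 3.5 193.0 y 1.9 z 192.9 fh -6.0 fz 7.1
13.05 cmd 4.5 192.7 y 2.7 z 192.9 fh -7.4 fz 9.0
13.38 cmd 5.5 192.7 y 3.7 z 192.9 fh -7.2 fz 9.5
13.72 cmd 6.5 192.7 y 4.6 z 192.8 fh -7.1 fz 9.0
14.05 cmd 7.5 192.7 y 5.3 z 192.8 fh -8.6 fz 9.9
14.38 cmd 8.5 193.1 y 6.1 z 192.8 fh -9.0 fz 8.1
14.72 cmd 9.5 193.1 y 7.0 z 192.8 fh -9.0 fz 8.4
15.05 cmd 10.5 193.1 y 8.0 z 192.8 fh -9.4 fz 8.2
15.38 cmd 11.5 193.1 y 9.0 z 192.8 fh -9.2 fz 8.0
```

```bash
python3 - <<'E'
from slide import *
slide(.0125,.1931,.0275,flim=16.5)
E
```

```text
15.72 cmd 12.5 193.1 y 10.0 z 192.8 fh -8.8 fz 8.0
16.05 cmd 13.5 193.1 y 11.0 z 192.8 fh -9.5 fz 8.0
16.38 cmd 14.5 193.1 y 12.1 z 192.8 fh -8.3 fz 7.9
16.72 cmd 15.5 193.1 y 13.2 z 192.8 fh -8.1 fz 7.7
17.05 cmd 16.5 192.8 y 14.1 z 192.7 fh -8.6 fz 9.0
17.38 cmd 17.5 192.8 y 15.1 z 192.8 fh -8.7 fz 9.1
17.72 cmd 18.5 192.8 y 16.2 z 192.7 fh -8.4 fz 8.4
18.05 cmd 19.5 192.8 y 17.2 z 192.8 fh -8.6 fz 8.7
18.38 cmd 20.5 192.8 y 18.2 z 192.7 fh -8.5 fz 8.4
18.72 cmd 21.5 192.8 y 18.3 z 192.7 fh -12.9 fz 10.0
19.05 cmd 22.5 193.2 y 18.4 z 192.7 fh -15.8 fz 10.1
stop
```

Stalled hard at y = 18.3 mm, so the face is at about 30 mm, which is the end stop. I'll back off, lift and check.

```bash
python3 - <<'E'
from slide import *
xy=a+.015*d
move_l([*(a+.019*d),.1932],feed=.02); move_l([*xy,.1935],feed=.02); hold(.1)
move_l([*xy,.235],feed=.05)
s=observe(); print(s["time_s"],s["ft_force"])
xy=a-.02*d; move_l([*xy,.30],feed=.1); hold(.3)
im,_=get_image("wrist"); cv2.imwrite("pics/w2.png",im[:,:,::-1])
im,dd=get_image("side"); c=get_calibration("side")
cv2.imwrite("pics/s2.png",cv2.resize(im[140:250,260:400,::-1],None,fx=5,fy=5,interpolation=cv2.INTER_CUBIC))
P=cloud(im,dd,c["intrinsics"],c["world_from_camera"]).reshape(-1,3)
rel=P[:,:2]-a; x=rel@[d[1],-d[0]]; y=rel@d
for lo,h in((-58,-44),(-40,-24),(-12,8),(24,36)):
    m=(abs(x)<.02)&(y>lo/1e3)&(y<h/1e3)&(P[:,2]>.17)&(P[:,2]<.225); print(lo,h,m.sum(),np.percentile(P[m,2]-.183,[10,50,90]).round(4))
E
```

```text
20.825 [-0.16691683 -0.19969625 -0.55884453]
-58 -44 82 [-0.0009  0.0001  0.0022]
-40 -24 90 [0.0013 0.0074 0.009 ]
-12 8 97 [0.0105 0.0118 0.0134]
24 36 130 [0.0111 0.0292 0.0362]
```

View pics/w2.png

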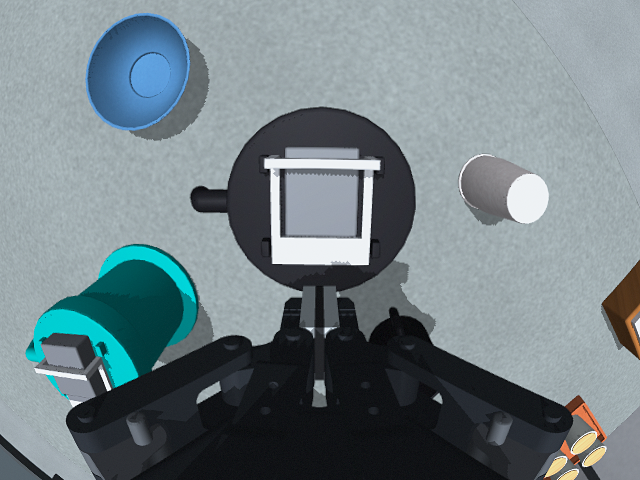

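View pics/s2.png

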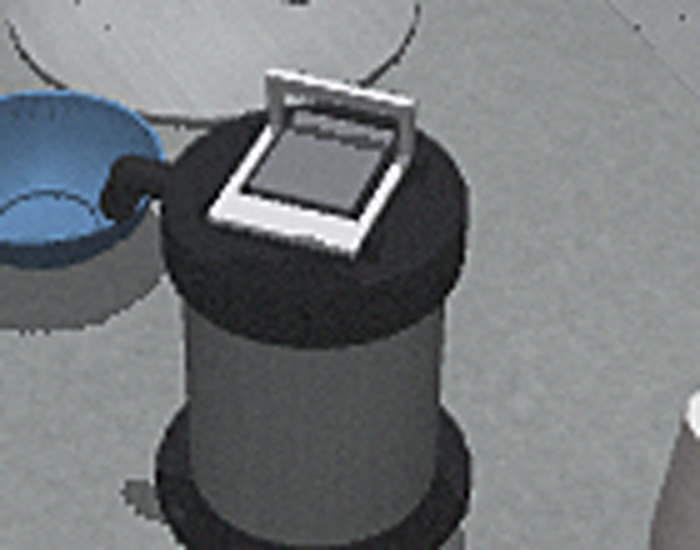

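Wrist view: the tongue (rows 238–263) now covers the ledge and the bar sits at the front (row 163). Side view: the pad is low, held about 11.8 mm above the lid top (expected 11.5), and nothing else has moved.

```bash
python3 -c "
from plant import *
print(observe()['time_s']); print(job_done())"
```

```text
22.1167
the job is handed in; nothing more can be done
None
```

The pump pad is pressed home and held down by the slide lock at its end stop; I handed the job in at 22 s of 51 s, the highest jug force I read was about 19 N, and no bystander was touched.

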